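# Put the marker post up in the cart's spring post holder

### The arm

A 6-joint arm with a two-finger parallel gripper is mounted at the origin on the work surface. World frame = base frame: x ahead of the robot, y to its left, z up, the work surface at z = 0. Lengths are in m, angles in rad, forces in N, time in s.
With the tool pointing down it reaches from about 0.25 to 0.725 m from the base axis. Payload 4 kg.
Tool frame: the origin (TCP) lies midway between the tips of the shut fingers; the grasp point (between the pads) lies 19 mm behind it; z points along the fingers, y is the line along which they close (so a half turn about z gives the same grasp; the last joint's range is limited). The gripper opens to 85 mm and grips with 20 to 120 N. Pads are 22 mm wide; open, the fingers measure 114 mm over their backs; the gripper's body (76 mm by 85 mm) begins 54 mm behind the grasp point. The pads swing forward as they close: fully open they stand 13 mm farther back than shut.
Start: joints at [1.212, 0.241, 0.005, 1.335, 0, 1.571], TCP at [0.176, 0.468, 0.231] pointing down, gripper open.
Joint ranges: [-2.72, 2.72], [-1.05, 1.87], [-1.09, 1.28], [-1.99, 2.15], [-1.42, 1.44], [-3.14, 3.14]. Speed limits (rad/s): [2.79, 2.79, 3.14, 3.14, 3.14, 3.14].

### API

Orientations are given as a rotation vector (axis times angle).
In Python, from plant import * gives the robot as it stands.
- The arm moves only by the tool carry_out, never from a script. Its argument "series" is a list of rows, each a list of 6 numbers: the shift along the tool's x, y, z in mm, then the turn, a rotation vector about the tool's x, y, z in degrees. A call has 1 to 20 rows; each row is the pose to reach, as a shift and turn from the pose commanded when the call began, along the tool's axes at that moment; what a row does not reach only later rows make up. A row lasts 1/12 s, in which the tool goes at most 41.7 mm and 7.16 degrees, less where a joint would pass 70% of its speed; a pose out of reach is approached as far as the arm can. A call with a gripper value outside its range is refused whole. "claw" is the opening, from 0 (shut) to 1 (fully open), set as the call begins (left out, the last holds). The fingers move at their own pace and stop on an object; the grip force is fixed at half the most. Time passes only in rows, so rows that repeat a pose let the fingers close. It gives the time, the measured TCP pose, the force, the opening and the grip force at its end, in the units of the state.
- observe(): the state, without advancing time (a new reading comes with each control period).
- get_image(name): name is "scene" or "side" or "wrist"; returns a dict with "image" (384x512x3 uint8, red, green, blue), "mtx" (3x3 intrinsics, pixels), "R" (3x3) and "t" (3): a world point X has camera coordinates R X + t. Camera axes: x right, y down, z forward; pixel columns grow to the right and rows downward; lengths in m; the calibration is good to about 2 mm. A picture is of the moment at which its call begins. There is no depth.
- job_done(): hands the job in; it is judged then, once.
Trained networks look in a picture, given as the dict that the camera call returned (one of the last four; its "shot" number tells which), for a name from the list of things; names that differ only in an ending like _2 or _b are one class to them, and where a whole thing is asked for, a point or a joint stands for the part that bears it (a point fixed in the world has none). Each returns a list of dicts, best first, with "confidence" (0 to 1); they miss things now and then, are a little off and sometimes report something else, mostly with a low value. They report only what shows in the picture. A call takes as long as a camera call. They do not tell look-alikes from the thing itself.
- spot_in(picture, thing): "box" ([left, top, width, height] in pixels, round what is visible of it).
The state is a dict: "time": time; "q": joint angles; "joint_velocities": joint speeds; "joint_efforts": joint torques, N m; "ee_pos": TCP position; "tool_rot": TCP orientation; "ft_force": force on the tool from outside, world axes, zero at the start; "wrist_torque": the same for the moment, N m; "gripper_width": opening from 0.0 (shut) to 1.0 (fully open); "gripper_force": force on a finger pad.
Only numpy, scipy, OpenCV 4.12 (cv2) and the standard library are available. Lean on these libraries where they do the work, as an engineer would, in place of code of your own. Each camera call takes 0.05 s, during which the arm holds its last target. There are 200 camera calls.

### The job

Take the orange marker post out of the grey parking block and slide it foot first down into the aluminium post holder, past the spring plunger in its side, until it is fully home and the plunger has sprung into the post's groove and grips it. Have the flat face of the plate look the same way as the red plunger knob; press firmly but gently, let go, and leave the other things on the cart alone.

Things in the scene. Friction and masses are not known exactly. Their poses are not given: they have to be found in the camera images.
- post_plate (a point): centre of the marker post's orange plastic plate, 46 x 46 mm, 14 mm thick, on edge on top of a steel rod; its flat faces look along +x and -x, +z points up the rod. Grasp the plate here by its flat faces, from above. The foot of the 14 mm thick rod lies 136 mm below, on the same centre line. The post weighs 120 to 220 g and stands in the parking block at first
- post_foot (a point): centre of the flat 6 mm wide end of the rod, its foot; the rod rounds up from it to its full 14 mm over 7 mm. A square-sided groove, 12 mm wide, 3.8 mm deep, runs round the rod with its middle 28 mm above the foot; a black collar, 26 mm wide, 5 mm thick, has its underside 78 mm above the foot (it stays above the holder's mouth when the post is home). +z points up the rod
- stand: grey plastic parking block, 60 x 60 x 80 mm tall, fixed to the cart top; origin at the centre of its underside, z up. A round 16 mm hole, 79 mm deep, opens at the middle of its top; the post hangs upright in it, its black collar resting on the block's top and its foot 2 mm above the cart top
- holder: aluminium post holder, fixed: block 44 x 44 x 90 mm tall on a dark base 100 x 70 x 6 mm; origin under the bore's axis on the cart top, z up; +x is the way the red plunger knob looks (it reaches 46 mm from the axis). Inside, the plunger and, 26 mm below it, a rubber-sprung seat for the foot sit on one carrier, clamped at a height that differs each time and is measured nowhere
- mouth (a point): centre of the holder's upright 16 mm bore at its top face, 90 mm above the cart top, with a 45 degree funnel 26 mm wide; axes as the holder's. The foot is home somewhere from 44 to 72 mm below this point: feel for it. Only the seat resists with more than 10 N: it gives 1 mm up to 13 N and is hard from 20 N; pressing harder than that does harm
- plunger (a joint): travel of the spring plunger out of the bore, m: 0 = sprung fully in, about 0.003 to 0.005 while the full rod slides past its ball tip, below 0.0015 again when it sits in the groove. Pushing the foot past it takes about 5 to 8 N over a few mm, then the rod rubs with 1 to 3 N, and as the groove arrives the push falls off
- cup_mid (a point): white ceramic cup, 76 mm wide, 85 mm tall, loose; this point is on its axis half-way up. Leave alone
- dispenser: round silver binder clip dispenser, 74 mm wide, 50 mm tall plus a few clips on top, loose; origin at the centre of its underside. Leave alone
- cube: clear acrylic cube, 45 mm, loose; origin at the centre of its underside. Leave alone
- pencil_case: green plastic pencil case, 65 x 190 x 38 mm tall, long along its y, loose; origin at the centre of its underside. Leave alone
Things that resemble listed ones, but are neither listed nor needed, are in the scene too. What is meant by the part that bears post_plate is not pink, and is the larger of those in its own colour.

How it is judged:
By the outcome, as a careful person would: the job done as asked, in the order asked, and still so for the second after the job is handed in, with the robot touching nothing.
It also fails if it takes over 72 s, if anything falls off the work surface, if the arm or the gripper's body presses on something with over 40 N, if the wrist force passes 120 N, or if a joint passes its speed limit or range.

## Working session

There is one attempt and no reset: what is moved stays moved. The work goes in short steps, Python scripts to look and compute and a tool call to move; the robot and the scene stay as the last step left them, time stands still between calls to the robot, and variables do not carry over. Pictures are saved under pics/ and viewed, at most 10 in all, crops included, and the job is handed in when it is done.

Besides the shell and the picture viewer there is one more tool, called after "Call:" as a command line: name --pt "numbers of a row" for each row, then --argument value for the rest. carry_out: Moves the arm, as the interface text tells. Its arguments: {"type":"object","properties":{"series":{"type":"array"},"claw":{"type":"number"}},"required":["series"]}

```bash
mkdir -p pics
cat > h.py <<'E'
from plant import *
import numpy as np, cv2, json
from scipy.spatial.transform import Rotation as Ro
def save(d,n): cv2.imwrite('pics/'+n,cv2.cvtColor(d['image'],cv2.COLOR_RGB2BGR))
def proj(d,X):
    c=d['R']@np.asarray(X)+d['t']; p=d['mtx']@c; return p[:2]/p[2]
def ray(d,uv):
    r=d['R'].T@np.linalg.inv(d['mtx'])@np.array([uv[0],uv[1],1.]); return -d['R'].T@d['t'], r/np.linalg.norm(r)
def onz(d,uv,z):
    o,r=ray(d,uv); return o+r*(z-o[2])/r[2]
E
python3 - <<'E'
from h import *
ims=[]
for n in ("scene","side"):
    d=get_image(n); ims.append(d['image'])
    np.savez(n+'.npz',**{k:d[k] for k in('image','mtx','R','t')})
    print(n,(-d['R'].T@d['t']).round(3))
    for t in("post_plate","stand","holder","plunger","cup_mid","dispenser","cube","pencil_case"):
        print(t,[(np.round(b['box']).astype(int).tolist(),round(b['confidence'],2)) for b in spot_in(d,t)][:5])
s=observe();print({k:np.round(v,3).tolist() for k,v in s.items()})
im=np.hstack(ims); im=cv2.resize(im,(800,300),interpolation=cv2.INTER_AREA)
for n,i in zip(('a.png','b.png'),ims): cv2.imwrite('pics/'+n,cv2.resize(i[:,:,::-1],(800,600)))
E
```

```text
scene [1.255 0.24  0.619]
post_plate [([231, 140, 7, 52], 0.8)]
stand [([192, 176, 34, 42], 0.94), ([390, 197, 32, 34], 0.49)]
holder [([306, 176, 36, 45], 0.79)]
plunger [([250, 191, 24, 29], 0.3)]
cup_mid [([143, 151, 29, 32], 0.78)]
dispenser [([388, 197, 36, 32], 0.91), ([304, 177, 36, 45], 0.36)]
cube [([248, 191, 24, 27], 0.77)]
pencil_case [([198, 233, 85, 41], 0.93)]
side [ 0.06  -0.519  0.592]
post_plate [([243, 214, 10, 67], 0.83), ([292, 202, 20, 39], 0.75), ([340, 294, 50, 69], 0.74), ([338, 225, 15, 49], 0.73)]
stand [([279, 229, 39, 50], 0.89), ([169, 191, 38, 47], 0.7)]
holder [([239, 222, 21, 22], 0.74), ([166, 192, 41, 46], 0.67), ([257, 183, 70, 44], 0.34)]
plunger [([288, 203, 22, 41], 0.48), ([340, 295, 50, 69], 0.16)]
cup_mid [([341, 294, 47, 70], 0.91)]
dispenser [([119, 175, 27, 32], 0.75)]
cube [([241, 225, 12, 24], 0.55)]
pencil_case [([259, 184, 66, 43], 0.65)]
{'time': 0.9, 'q': [1.212, 0.241, 0.005, 1.335, -0.0, 1.571], 'joint_velocities': [-0.0, 0.0, -0.0, -0.001, 0.0, -0.0], 'joint_efforts': [0.001, -37.22, 25.269, 0.001, -0.0, 0.0], 'ee_pos': [0.176, 0.468, 0.231], 'tool_rot': [0.561, 3.091, 0.0], 'ft_force': [0.172, -0.791, 0.186], 'wrist_torque': [-0.073, 0.019, -0.016], 'gripper_force': 0.0, 'gripper_width': 1.002}
```

View pics/a.png

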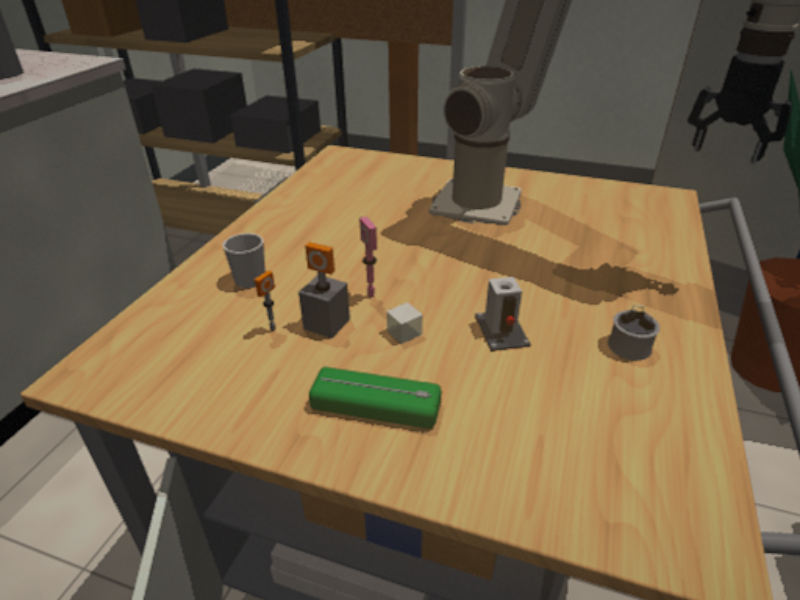

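View pics/b.png

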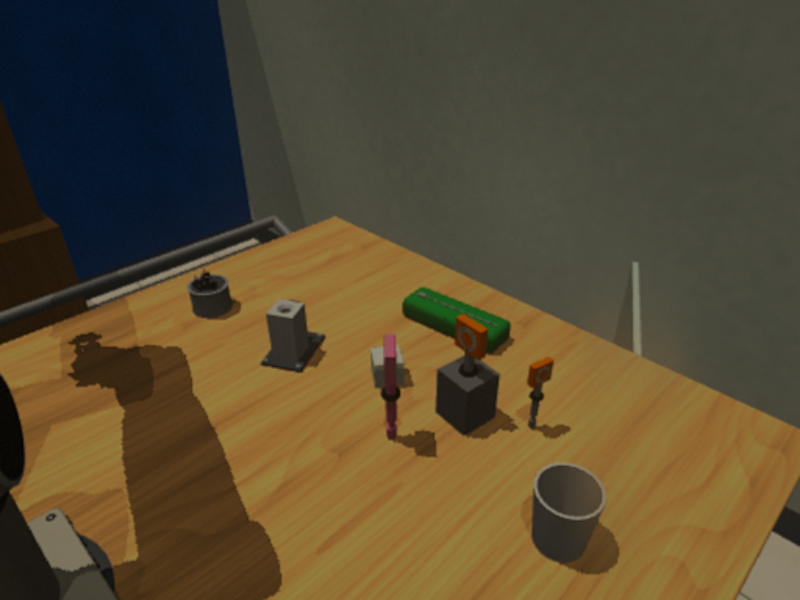

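Scene view (800x600 px): orange candidates are the small post (265,300), free standing, and the larger post in the grey block (320,265). The pink one is at (370,255). The larger orange post in the block fits. The holder is at (503,310) with its red knob at (510,320) facing the scene camera. I'll confirm this in an enlarged crop.

Run:
```python
from h import *
out=np.zeros((600,800,3),np.uint8)
def crop(n,x,y,i,j):
    im=np.load(n+'.npz')['image'][y:y+60,x:x+80][:,:,::-1]
    out[j*300:j*300+300,i*400:i*400+400]=cv2.resize(im,(400,300),interpolation=cv2.INTER_CUBIC)
crop('scene',165,153,0,0);crop('scene',285,170,1,0);crop('side',270,200,0,1);crop('side',150,182,1,1)
out=np.clip(out.astype(float)*1.6,0,255).astype(np.uint8)
cv2.imwrite('pics/c.png',out)
```

```text
(no output)
```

View pics/c.png

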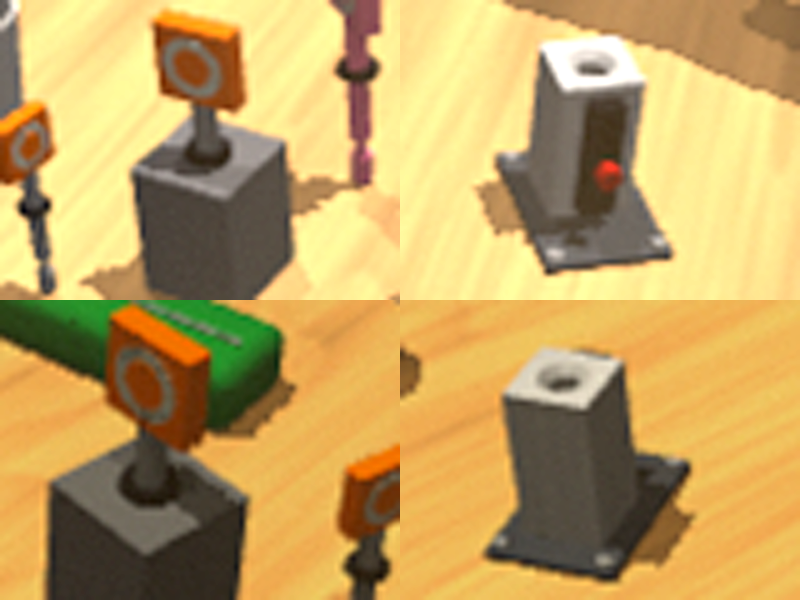

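Run:
```python
from h import *
S=dict(np.load('scene.npz'));D=dict(np.load('side.npz'))
def show(t,d,pts,z):
    P=np.array([onz(d,p,z)[:2] for p in pts]); print(t,P.round(4).tolist())
    e=np.diff(P,axis=0); print('  edges mm',(1e3*np.linalg.norm(e,axis=1)).round(1),'ang',np.degrees(np.arctan2(e[:,1],e[:,0])).round(1)); return P
for d,p,b in((S,[(313.2,178),(329.2,177.4),(333.8,186.6),(316.2,188.8),(313.2,178)],(323.8,182.6)),(D,[(178.8,191.8),(194.8,194),(187.4,203.8),(170.6,201),(178.8,191.8)],(182,197.8))):
    P=show('holder',d,p,.09); print('  centre',P[:4].mean(0).round(4),'bore',onz(d,b,.09)[:2].round(4))
for d,p in((S,[(191.8,187.2),(211.6,191.8),(222.2,182.4)]),(D,[(280,237),(300,250.6),(319.2,239.4)])):
    P=show('stand',d,p,.08); print('  centre',((P[0]+P[2])/2).round(4))
# plate top edges z = .002+.136+.023
show('plate scene top: front L, front R, back R',S,[(165+155/5,153+21/5),(165+237/5,153+41/5),(165+242/5,153+33/5)],.161)
show('plate side top',D,[(270+112/5,200+13/5),(270+206/5,200+59/5),(270+211/5,200+47/5)],.161)
print('knob ',onz(S,(285+208/5,170+175/5),.05))
for t,d,c in(('cup',D,0),):pass
print('dispenser',onz(S,(406,222),.02),'cube',onz(S,(260,205),.02),'cup',onz(S,(157,167),.04),'pinkfoot',onz(S,(236.5,189),0),'small foot',onz(S,(174,211),0))
```

```text
holder [[0.4579, 0.122], [0.4415, 0.1617], [0.4803, 0.1801], [0.5042, 0.1393], [0.4579, 0.122]]
  edges mm [42.9 42.9 47.3 49.5] ang [ 112.4   25.4  -59.5 -159.5]
  centre [0.471  0.1508] bore [0.4704 0.1525]
holder [[0.4793, 0.1752], [0.501, 0.1389], [0.4627, 0.117], [0.4416, 0.1553], [0.4793, 0.1752]]
  edges mm [42.3 44.1 43.7 42.6] ang [ -59.2 -150.3  118.8   27.9]
  centre [0.4711 0.1466] bore [0.4689 0.1473]
stand [[0.5864, -0.1719], [0.5886, -0.1141], [0.5406, -0.1054]]
  edges mm [57.9 48.8] ang [ 87.8 169.7]
  centre [ 0.5635 -0.1386]
stand [[0.5339, -0.1131], [0.5302, -0.1711], [0.5861, -0.1775]]
  edges mm [58.1 56.2] ang [-93.6  -6.6]
  centre [ 0.56   -0.1453]
plate scene top: front L, front R, back R [[0.5655, -0.161], [0.5702, -0.1135], [0.5624, -0.1144]]
  edges mm [47.7  7.9] ang [  84.4 -173.6]
plate side top [[0.5583, -0.122], [0.5597, -0.1693], [0.5675, -0.1656]]
  edges mm [47.3  8.7] ang [-88.4  24.8]
knob  [0.50998852 0.17114966 0.05      ]
dispenser [0.47622035 0.37068396 0.02      ] cube [ 0.52825393 -0.00327366  0.02      ] cup [ 0.47437638 -0.35339364  0.04      ] pinkfoot [ 0.45301495 -0.10233924  0.        ] small foot [ 0.60478928 -0.22676786  0.        ]
```

```bash
cat >> h.py <<'E'
def move(p,yaw,s=None):
    """rows to TCP p, tool down, tool y at world yaw (deg)"""
    s=s or observe(); R0=Ro.from_rotvec(s['tool_rot']).as_matrix()
    y=np.radians(yaw); Y=np.array([np.cos(y),np.sin(y),0]); Z=np.array([0,0,-1.]); R1=np.c_[np.cross(Y,Z),Y,Z]
    print('now',np.round(s['ee_pos'],4),'yaw',np.degrees(np.arctan2(R0[1,1],R0[0,1])).round(2),'tilt',np.degrees(np.arccos(-R0[2,2])).round(2),'q6',round(s['q'][5],2),'F',np.round(s['ft_force'],1))
    print('row',(1e3*R0.T@(np.array(p)-s['ee_pos'])).round(1),np.degrees(Ro.from_matrix(R0.T@R1).as_rotvec()).round(1))
E
python3 -c "
from h import *
move([.562,-.142,.30],-3)"
```

```text
now [0.1756 0.4682 0.2313] yaw 69.44 tilt 0.0 q6 1.57 F [ 0.2 -0.8  0.2]
row [-576.1 -435.6  -68.7] [ 0.  -0.  72.4]
```

Call:
carry_out --pt "0 0 -69 0 0 0" --pt "0 0 -69 0 0 0" --pt "-576 -436 -69 0 0 72.4" --pt "-576 -436 -69 0 0 72.4" --pt "-576 -436 -69 0 0 72.4" --pt "-576 -436 -69 0 0 72.4" --pt "-576 -436 -69 0 0 72.4" --pt "-576 -436 -69 0 0 72.4" --pt "-576 -436 -69 0 0 72.4" --pt "-576 -436 -69 0 0 72.4" --pt "-576 -436 -69 0 0 72.4" --pt "-576 -436 -69 0 0 72.4" --pt "-576 -436 -69 0 0 72.4" --pt "-576 -436 -69 0 0 72.4" --pt "-576 -436 -69 0 0 72.4" --pt "-576 -436 -69 0 0 72.4" --pt "-576 -436 -69 0 0 72.4" --pt "-576 -436 -69 0 0 72.4" --pt "-576 -436 -69 0 0 72.4" --pt "-576 -436 -69 0 0 72.4" --claw 0.7

```text
time: 2.57
ee_pos: [0.5637, -0.1472, 0.2989]
tool_rot: [2.282, 2.158, -0.002]
ft_force: [-1.1, 1.5, 0.5]
gripper_width: 0.703
gripper_force: 0.0
```

Run:
```python
from h import *
move([.562,-.142,.30],-3)
d=get_image('wrist'); np.savez('w1.npz',**{k:d[k] for k in('image','mtx','R','t')})
print((-d['R'].T@d['t']).round(3), d['mtx'][0,0], spot_in(d,'post_plate')[:3])
cv2.imwrite('pics/w1.png',cv2.resize(d['image'][:,:,::-1],(800,600)))
```

```text
now [ 0.5637 -0.1472  0.2989] yaw -3.21 tilt 0.09 q6 1.37 F [-1.1  1.5  0.5]
row [ 5.1 -2.  -1.1] [ 0.   0.1 -0.2]
[ 0.569 -0.077  0.441] 268.3914465135386 [{'box': [84.0, 129.8, 99.8, 50.7], 'confidence': 0.72}, {'box': [280.5, 207.7, 28.6, 23.5], 'confidence': 0.69}, {'box': [240.8, 152.2, 15.5, 46.8], 'confidence': 0.63}]
```

View pics/w1.png

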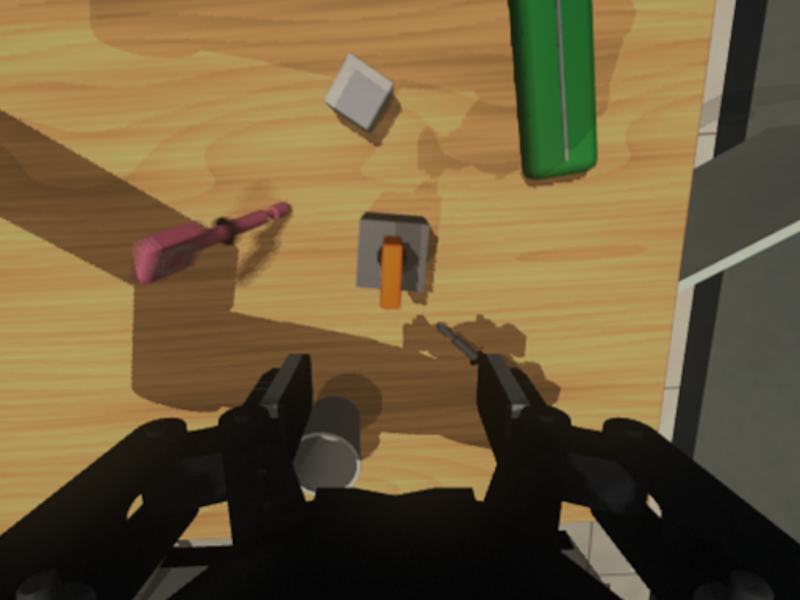

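The wrist view (800x600) shows the larger orange plate edge-on at (391,272) in the grey block. The pink post is at (200,240) and the small post is at (460,342).

Run:
```python
from h import *
d=dict(np.load('w1.npz')); im=d['image'].astype(int)
x0,y0,w,h=236,146,26,60
sub=im[y0:y0+h,x0:x0+w]; 
m=(sub[...,0]-sub[...,2]>90)&(sub[...,0]>1.7*sub[...,1])
n,l,st,ce=cv2.connectedComponentsWithStats(m.astype(np.uint8)); k=1+st[1:,4].argmax()
ys,xs=np.nonzero(l==k); print('rows',ys.min()+y0,ys.max()+y0)
rows=[(xs[ys==r].min()+x0,xs[ys==r].max()+1+x0) for r in range(ys.min(),ys.max()+1)]
print(rows[::4])
lo,hi=ys.min()+9,ys.max()-3
P=np.array([[onz(d,(xs[ys==r].min()+x0,r+y0+.5),.161),onz(d,(xs[ys==r].max()+1+x0,r+y0+.5),.161)] for r in range(lo,hi)])
print('thick',(P[:,1,0]-P[:,0,0]).mean()); c=P.mean(1)
f=np.polyfit(c[:,1],c[:,0],1); print('slope->normal yaw',np.degrees(np.arctan(-f[0])))
end=onz(d,(251,ys.max()+1+y0),.161); start=onz(d,(251,ys.min()+y0),.115); print('y ends',end[:2],start[:2])
yc=(end[1]+start[1])/2; print('centre',np.polyval(f,yc),yc)
# stand top corners (z=.08)
move([np.polyval(f,yc),yc,.119],np.degrees(np.arctan(-f[0])))
# save crop
cv2.imwrite('pics/w1c.png',cv2.resize(d['image'][125:205,215:295][:,:,::-1],(600,600),interpolation=cv2.INTER_CUBIC))
```

```text
rows 156 196
[(np.int64(246), np.int64(256)), (np.int64(245), np.int64(258)), (np.int64(244), np.int64(257)), (np.int64(244), np.int64(257)), (np.int64(245), np.int64(257)), (np.int64(245), np.int64(257)), (np.int64(244), np.int64(257)), (np.int64(244), np.int64(256)), (np.int64(244), np.int64(256)), (np.int64(244), np.int64(256)), (np.int64(244), np.int64(255))]
thick 0.013365532734103378
slope->normal yaw -4.988791642829753
y ends [ 0.56286065 -0.16551597] [ 0.56488353 -0.12761398]
centre 0.5633091677187841 -0.14656497493132228
now [ 0.5627 -0.1451  0.2987] yaw -3.2 tilt 0.08 q6 1.37 F [-0.4  0.3 -0.4]
row [ -1.4   1.  179.7] [-0.1 -0.   1.8]
```

View pics/w1c.png

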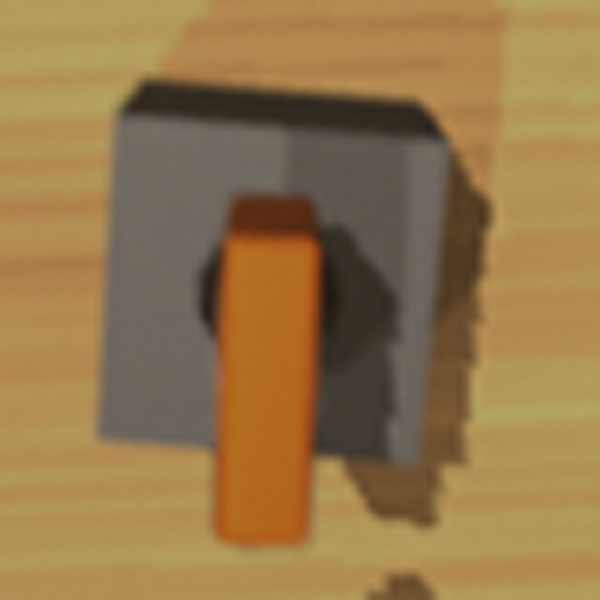

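The larger orange post's plate top spans (217–318, 238–543) in this crop. The block's top corners are (118,112), (443,140), (418,465) and (98,437). This confirms the target.

Run:
```python
from h import *
d=dict(np.load('w1.npz'))
for z,q in((.161,[(226,238),(318,238),(307,543),(217,543)]),(.08,[(118,112),(443,140),(418,465),(98,437)])):
    P=np.array([onz(d,(215+a/7.5,125+b/7.5),z)[:2] for a,b in q]); e=np.roll(P,-1,0)-P
    print(P.mean(0).round(4),(1e3*np.linalg.norm(e,axis=1)).round(1),np.degrees(np.arctan2(e[:,1],e[:,0])).round(1))
```

```text
[ 0.5637 -0.1436] [12.9 44.8 13.1 44.8] [ -3.2 -95.  176.8  84.7]
[ 0.5637 -0.1439] [57.9 60.1 59.7 59.7] [ -8.1 -96.4 171.6  82. ]
```

Call:
carry_out --pt "-1.6 1.8 40 0 0 1.8" --pt "-1.6 1.8 80 0 0 1.8" --pt "-1.6 1.8 110 0 0 1.8" --pt "-1.6 1.8 110 0 0 1.8" --pt "-1.6 1.8 110 0 0 1.8" --pt "-1.6 1.8 110 0 0 1.8" --claw 0.7

```text
time: 3.17
ee_pos: [0.5645, -0.1435, 0.1928]
tool_rot: [2.309, 2.127, 0.003]
ft_force: [0.5, 0.7, 1.3]
gripper_width: 0.701
gripper_force: 0.0
```

```bash
python3 -c "
from h import *
move([.5637,-.1437,.119],-5)"
```

```text
now [ 0.5645 -0.1435  0.1928] yaw -4.7 tilt 0.19 q6 1.4 F [0.5 0.7 1.3]
row [-0.2 -1.  73.8] [0.2 0.  0.3]
```

Call:
carry_out --pt "0 -0.5 25 0 0 0" --pt "0 -0.5 50 0 0 0" --pt "0 -0.5 64 0 0 0" --pt "0 -0.5 71 0 0 0" --pt "0 -0.5 71 0 0 0" --pt "0 -0.5 71 0 0 0"

```text
time: 3.67
ee_pos: [0.5645, -0.1442, 0.1216]
tool_rot: [2.309, 2.126, 0.003]
ft_force: [0.4, 0.7, 0.7]
gripper_width: 0.703
gripper_force: 0.0
```

Call:
carry_out --pt "0 0 0 0 0 0" --pt "0 0 0 0 0 0" --pt "0 0 0 0 0 0" --pt "0 0 0 0 0 0" --pt "0 0 0 0 0 0" --pt "0 0 0 0 0 0" --pt "0 0 0 0 0 0" --pt "0 0 0 0 0 0" --pt "0 0 0 0 0 0" --pt "0 0 0 0 0 0" --claw 0

```text
time: 4.5
ee_pos: [0.5628, -0.1441, 0.1202]
tool_rot: [2.312, 2.127, -0.0]
ft_force: [-3.5, -0.1, 5.3]
gripper_width: 0.16
gripper_force: 58.3
```

```bash
python3 -c "
from h import *
move([.5637,-.1437,.28],-5);print(observe()['wrist_torque'])"
```

```text
now [ 0.5628 -0.1441  0.1202] yaw -4.77 tilt 0.02 q6 1.4 F [-3.5 -0.1  5.3]
row [   0.4    0.9 -159.8] [0.  0.  0.2]
[ 0.0389113   0.63782572 -0.01868702]
```

Call:
carry_out --pt "0 0 -10 0 0 0" --pt "0 0 -25 0 0 0" --pt "0 0 -45 0 0 0" --pt "0 0 -70 0 0 0" --pt "0 0 -100 0 0 0" --pt "0 0 -130 0 0 0" --pt "0 0 -155 0 0 0" --pt "0 0 -160 0 0 0" --pt "0 0 -160 0 0 0" --pt "0 0 -160 0 0 0" --pt "0 0 -160 0 0 0"

```text
time: 5.42
ee_pos: [0.5621, -0.1437, 0.277]
tool_rot: [-2.309, -2.125, 0.003]
ft_force: [-0.5, -0.0, -2.1]
gripper_width: 0.154
gripper_force: 58.6
```

```bash
python3 -c "
from h import *
move([.4705,.149,.28],28.5);print(observe()['wrist_torque'])"
```

```text
now [ 0.5621 -0.1437  0.277 ] yaw -4.75 tilt 0.23 q6 1.4 F [-0.5 -0.  -2.1]
row [ 284.1 -115.5   -2.3] [ -0.2  -0.1 -33.3]
[-0.05353207  0.02051531 -0.00048046]
```

Call:
carry_out --pt "30 -12 -2 0 0 -4" --pt "60 -24 -2 0 0 -8" --pt "95 -38 -2 0 0 -13" --pt "130 -52 -2 0 0 -18" --pt "165 -66 -2 0 0 -23" --pt "200 -80 -2 0 0 -28" --pt "230 -93 -2 0 0 -31" --pt "255 -104 -2 0 0 -33.3" --pt "275 -112 -2 0 0 -33.3" --pt "284 -115.5 -2 0 0 -33.3" --pt "284 -115.5 -2 0 0 -33.3" --pt "284 -115.5 -2 0 0 -33.3" --pt "284 -115.5 -2 0 0 -33.3" --pt "284 -115.5 -2 0 0 -33.3"

```text
time: 6.58
ee_pos: [0.4718, 0.1474, 0.2809]
tool_rot: [-1.608, -2.699, 0.001]
ft_force: [-0.0, -0.7, -1.4]
gripper_width: 0.154
gripper_force: 58.8
```

Run:
```python
from h import *
move([.4705,.149,.28],28.5)
d=get_image('wrist'); np.savez('w2.npz',**{k:d[k] for k in('image','mtx','R','t')})
print((-d['R'].T@d['t']).round(3), 'bore proj',proj(d,[.4705,.149,.09]))
im=d['image'][110:230,175:335][:,:,::-1]
cv2.imwrite('pics/w2.png',np.clip(1.3*cv2.resize(im,(800,600),interpolation=cv2.INTER_CUBIC).astype(float),0,255).astype(np.uint8))
```

```text
now [0.4718 0.1474 0.2809] yaw 28.43 tilt 0.05 q6 1.38 F [-0.  -0.7 -1.4]
row [ 2.  -0.4  0.9] [-0.   0.  -0.1]
[0.44  0.209 0.423] bore proj [250.81323234 168.58483177]
```

View pics/w2.png

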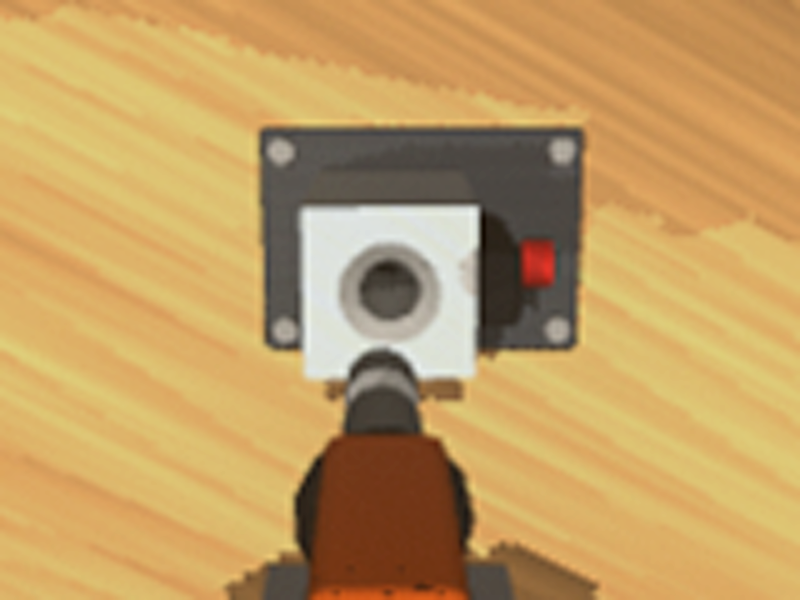

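The wrist crop shows the funnel centred at (389,290) on the aluminium top face. The red knob at (538,264) points along the tool's +y. The rod foot is at about (382,356).

Run:
```python
from h import *
d=dict(np.load('w2.npz')); s=observe(); t=s['ee_pos']; f=t[2]-.117
c=lambda p:((p-np.array([175,110]))*5).round(0)
for h in(0,.007,.04,.078,.113,.159): print(h,c(proj(d,[t[0],t[1],f+h])))
u=lambda a,b:(175+a/5,110+b/5)
P=np.array([onz(d,u(*q),.09)[:2] for q in((302,206),(480,206),(476,378),(301,378))]);e=np.roll(P,-1,0)-P
print(P.mean(0),1e3*np.linalg.norm(e,axis=1),np.degrees(np.arctan2(e[:,1],e[:,0])))
b=onz(d,u(389,291),.09); print('funnel',b)
B=np.array([onz(d,u(*q),.006)[:2] for q in((261,129),(583,129),(577,349),(267,349))]);e=np.roll(B,-1,0)-B
print(B.mean(0),1e3*np.linalg.norm(e,axis=1),np.degrees(np.arctan2(e[:,1],e[:,0])))
F=onz(d,u(382.5,378),f+.003); print('rod foot',F, 'tcp',t)
```

```text
0 [379. 376.]
0.007 [379. 385.]
0.04 [378. 436.]
0.078 [377. 516.]
0.113 [375. 621.]
0.159 [370. 852.]
[0.47294377 0.15014424] [44.18305761 44.19654498 45.01995855 44.21014012] [  28.43820709  -61.79213114 -151.55885431  117.12321196]
funnel [0.47247174 0.15062998 0.09      ]
[0.48220621 0.15471163] [98.50813109 69.25177515 99.226364   69.25281234] [  28.43695742  -60.84054892 -151.55936467  118.56519694]
rod foot [0.47219697 0.14810119 0.16701757] tcp [0.47181496 0.1474176  0.28101757]
```

Call:
carry_out --pt "1.8 1.5 10 0 0 0" --pt "1.8 1.5 25 0 0 0" --pt "1.8 1.5 42 0 0 0" --pt "1.8 1.5 55 0 0 0" --pt "1.8 1.5 60 0 0 0" --pt "1.8 1.5 60 0 0 0" --pt "1.8 1.5 60 0 0 0" --pt "1.8 1.5 60 0 0 0"

```text
time: 7.3
ee_pos: [0.4726, 0.1509, 0.2221]
tool_rot: [1.605, 2.699, 0.002]
ft_force: [0.7, 0.4, -1.2]
gripper_width: 0.16
gripper_force: 58.6
```

Run:
```python
from h import *
move([.4723,.1497,.22],28.5)
d=get_image('wrist'); np.savez('w3.npz',**{k:d[k] for k in('image','mtx','R','t')})
s=observe();t=s['ee_pos']
c=lambda p:((p-np.array([195,125]))*7).round(0)
print('foot',c(proj(d,[t[0],t[1],t[2]-.117])),'mouth',c(proj(d,[t[0],t[1],.09])))
im=d['image'][125:210,195:309][:,:,::-1]
cv2.imwrite('pics/w3.png',np.clip(1.5*cv2.resize(im,None,fx=7,fy=7,interpolation=cv2.INTER_CUBIC).astype(float),0,255).astype(np.uint8))
```

```text
now [0.4726 0.1509 0.2221] yaw 28.52 tilt 0.09 q6 1.38 F [ 0.7  0.4 -1.2]
row [-1.  -0.8  2.1] [0.1 0.  0. ]
foot [389. 422.] mouth [390. 395.]
```

View pics/w3.png

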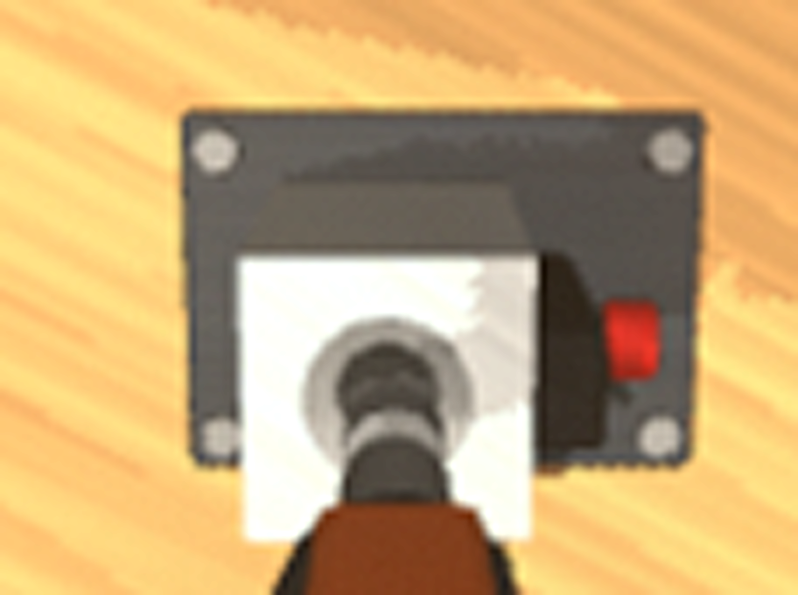

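The rod axis (about 395) sits right of the funnel centre (388, 397), so I'll shift about -0.9 mm in tool y and -0.3 mm in x, then enter the funnel.

Call:
carry_out --pt "-0.3 -0.9 0 0 0 0" --pt "-0.3 -0.9 6 0 0 0" --pt "-0.3 -0.9 12 0 0 0" --pt "-0.3 -0.9 18 0 0 0" --pt "-0.3 -0.9 24 0 0 0" --pt "-0.3 -0.9 24 0 0 0" --pt "-0.3 -0.9 24 0 0 0" --pt "-0.3 -0.9 24 0 0 0"

```text
time: 8.02
ee_pos: [0.4712, 0.1502, 0.1972]
tool_rot: [-1.605, -2.7, 0.0]
ft_force: [0.2, -0.7, -1.5]
gripper_width: 0.16
gripper_force: 58.7
```

```bash
python3 -c "
from h import *
move([.4723,.1497,.168],28.5);print(observe()['wrist_torque'].round(3))"
```

```text
now [0.4712 0.1502 0.1972] yaw 28.54 tilt 0.03 q6 1.38 F [ 0.2 -0.7 -1.5]
row [-1.   0.7 29.2] [-0. -0.  0.]
[ 0.014 -0.055  0.016]
```

Call:
carry_out --pt "0 0 2.5 0 0 0" --pt "0 0 5 0 0 0" --pt "0 0 7.5 0 0 0" --pt "0 0 10 0 0 0" --pt "0 0 10 0 0 0" --pt "0 0 10 0 0 0"

```text
time: 8.52
ee_pos: [0.4713, 0.1501, 0.1871]
tool_rot: [-1.605, -2.7, 0.0]
ft_force: [0.4, -0.7, -1.6]
gripper_width: 0.158
gripper_force: 58.7
```

Call:
carry_out --pt "0 0 1.5 0 0 0" --pt "0 0 3 0 0 0" --pt "0 0 4.5 0 0 0" --pt "0 0 6 0 0 0" --pt "0 0 6 0 0 0"

```text
time: 8.93
ee_pos: [0.4713, 0.1502, 0.181]
tool_rot: [1.605, 2.7, -0.0]
ft_force: [0.0, -0.9, -2.3]
gripper_width: 0.156
gripper_force: 58.9
```

Call:
carry_out --pt "0 0 1.5 0 0 0" --pt "0 0 3 0 0 0" --pt "0 0 4.5 0 0 0" --pt "0 0 6 0 0 0" --pt "0 0 6 0 0 0"

```text
time: 9.35
ee_pos: [0.4712, 0.1502, 0.175]
tool_rot: [-1.605, -2.7, 0.0]
ft_force: [0.2, 0.4, -1.0]
gripper_width: 0.155
gripper_force: 58.9
```

Call:
carry_out --pt "0 0 1 0 0 0" --pt "0 0 2 0 0 0" --pt "0 0 3 0 0 0" --pt "0 0 3 0 0 0"

```text
time: 9.68
ee_pos: [0.4713, 0.1502, 0.1721]
tool_rot: [-1.605, -2.7, 0.0]
ft_force: [0.2, -0.1, -2.7]
gripper_width: 0.152
gripper_force: 58.8
```

Call:
carry_out --pt "0 0 1 0 0 0" --pt "0 0 2 0 0 0" --pt "0 0 3 0 0 0" --pt "0 0 3 0 0 0"

```text
time: 10.02
ee_pos: [0.4712, 0.1502, 0.1691]
tool_rot: [-1.605, -2.7, 0.0]
ft_force: [1.3, -0.7, -1.5]
gripper_width: 0.157
gripper_force: 58.8
```

Call:
carry_out --pt "0 0 1 0 0 0" --pt "0 0 2 0 0 0" --pt "0 0 3 0 0 0" --pt "0 0 3 0 0 0"

```text
time: 10.35
ee_pos: [0.4712, 0.1502, 0.1662]
tool_rot: [-1.605, -2.7, 0.0]
ft_force: [0.6, -0.4, -0.9]
gripper_width: 0.15
gripper_force: 58.9
```

Call:
carry_out --pt "0 0 1 0 0 0" --pt "0 0 2 0 0 0" --pt "0 0 2 0 0 0"

```text
time: 10.6
ee_pos: [0.4713, 0.1501, 0.1651]
tool_rot: [1.605, 2.7, 0.0]
ft_force: [-1.5, -1.3, 4.1]
gripper_width: 0.15
gripper_force: 59.6
```

Call:
carry_out --pt "0 0 1 0 0 0" --pt "0 0 1 0 0 0"

```text
time: 10.77
ee_pos: [0.4713, 0.1501, 0.1645]
tool_rot: [1.605, 2.7, 0.001]
ft_force: [-0.8, -0.6, 6.1]
gripper_width: 0.157
gripper_force: 59.8
```

Call:
carry_out --pt "0 0 1 0 0 0" --pt "0 0 1 0 0 0"

```text
time: 10.93
ee_pos: [0.4711, 0.1498, 0.1631]
tool_rot: [1.605, 2.7, -0.001]
ft_force: [-1.3, -1.4, 3.4]
gripper_width: 0.151
gripper_force: 59.4
```

Call:
carry_out --pt "0 0 1 0 0 0" --pt "0 0 1 0 0 0"

```text
time: 11.1
ee_pos: [0.4711, 0.1498, 0.1615]
tool_rot: [1.605, 2.7, -0.001]
ft_force: [-0.2, -2.0, 0.7]
gripper_width: 0.157
gripper_force: 59.2
```

Call:
carry_out --pt "0 0 1.5 0 0 0" --pt "0 0 3 0 0 0" --pt "0 0 4.5 0 0 0" --pt "0 0 6 0 0 0" --pt "0 0 6 0 0 0"

```text
time: 11.52
ee_pos: [0.4711, 0.1499, 0.1545]
tool_rot: [-1.605, -2.7, 0.002]
ft_force: [-0.2, -2.5, -0.9]
gripper_width: 0.154
gripper_force: 58.9
```

Call:
carry_out --pt "0 0 1 0 0 0" --pt "0 0 2 0 0 0" --pt "0 0 3 0 0 0" --pt "0 0 4 0 0 0" --pt "0 0 4 0 0 0"

```text
time: 11.93
ee_pos: [0.4711, 0.15, 0.1508]
tool_rot: [-1.605, -2.7, 0.001]
ft_force: [0.0, -3.9, -2.5]
gripper_width: 0.158
gripper_force: 58.9
```

Call:
carry_out --pt "0 0 1 0 0 0" --pt "0 0 2 0 0 0" --pt "0 0 2 0 0 0"

```text
time: 12.18
ee_pos: [0.4711, 0.1501, 0.1489]
tool_rot: [-1.605, -2.7, 0.001]
ft_force: [-0.9, -2.9, -2.3]
gripper_width: 0.156
gripper_force: 58.8
```

Call:
carry_out --pt "0 0 1 0 0 0" --pt "0 0 2 0 0 0" --pt "0 0 2 0 0 0"

```text
time: 12.43
ee_pos: [0.4711, 0.1501, 0.147]
tool_rot: [-1.605, -2.7, 0.001]
ft_force: [-1.5, -3.0, -0.6]
gripper_width: 0.153
gripper_force: 59.0
```

Call:
carry_out --pt "0 0 1 0 0 0" --pt "0 0 2 0 0 0" --pt "0 0 2 0 0 0"

```text
time: 12.68
ee_pos: [0.4711, 0.1501, 0.145]
tool_rot: [-1.605, -2.7, 0.001]
ft_force: [-1.5, -3.5, -1.7]
gripper_width: 0.155
gripper_force: 59.0
```

Call:
carry_out --pt "0 0 1 0 0 0" --pt "0 0 1 0 0 0" --pt "0 0 1 0 0 0"

```text
time: 12.93
ee_pos: [0.4711, 0.1501, 0.1439]
tool_rot: [-1.605, -2.7, 0.001]
ft_force: [-0.9, -3.2, -1.5]
gripper_width: 0.159
gripper_force: 58.8
```

Call:
carry_out --pt "0 0 1 0 0 0" --pt "0 0 1 0 0 0" --pt "0 0 1 0 0 0"

```text
time: 13.18
ee_pos: [0.4711, 0.1501, 0.143]
tool_rot: [-1.605, -2.7, 0.001]
ft_force: [0.1, -3.5, -2.2]
gripper_width: 0.158
gripper_force: 58.7
```

Call:
carry_out --pt "0 0 1 0 0 0" --pt "0 0 1 0 0 0" --pt "0 0 1 0 0 0"

```text
time: 13.43
ee_pos: [0.4711, 0.1501, 0.1419]
tool_rot: [-1.605, -2.7, 0.001]
ft_force: [0.3, -3.8, -3.3]
gripper_width: 0.154
gripper_force: 58.5
```

Call:
carry_out --pt "0 0 1 0 0 0" --pt "0 0 1 0 0 0" --pt "0 0 1 0 0 0"

```text
time: 13.68
ee_pos: [0.4711, 0.1501, 0.1405]
tool_rot: [-1.605, -2.7, 0.001]
ft_force: [0.8, -2.7, -9.2]
gripper_width: 0.157
gripper_force: 58.1
```

Call:
carry_out --pt "0 0 1 0 0 0" --pt "0 0 1 0 0 0" --pt "0 0 1 0 0 0"

```text
time: 13.93
ee_pos: [0.4711, 0.1502, 0.14]
tool_rot: [-1.605, -2.7, 0.001]
ft_force: [-0.5, -2.2, -8.4]
gripper_width: 0.157
gripper_force: 58.5
```

Call:
carry_out --pt "0 0 0.5 0 0 0" --pt "0 0 0.5 0 0 0" --pt "0 0 0.5 0 0 0"

```text
time: 14.18
ee_pos: [0.4712, 0.1502, 0.1399]
tool_rot: [-1.605, -2.7, -0.0]
ft_force: [-0.5, -3.2, -5.0]
gripper_width: 0.157
gripper_force: 58.9
```

Call:
carry_out --pt "0 0 0.5 0 0 0" --pt "0 0 0.5 0 0 0" --pt "0 0 0.5 0 0 0"

```text
time: 14.43
ee_pos: [0.4712, 0.1503, 0.1397]
tool_rot: [1.605, 2.701, 0.001]
ft_force: [-1.6, -2.9, -1.9]
gripper_width: 0.158
gripper_force: 59.2
```

Call:
carry_out --pt "0 0 0.5 0 0 0" --pt "0 0 0.5 0 0 0" --pt "0 0 0.5 0 0 0"

```text
time: 14.68
ee_pos: [0.4714, 0.1505, 0.1391]
tool_rot: [1.605, 2.701, 0.001]
ft_force: [-2.3, -2.8, -0.4]
gripper_width: 0.158
gripper_force: 59.4
```

Call:
carry_out --pt "0 0 0.5 0 0 0" --pt "0 0 0.5 0 0 0" --pt "0 0 0.5 0 0 0"

```text
time: 14.93
ee_pos: [0.4715, 0.1504, 0.1388]
tool_rot: [1.605, 2.7, 0.001]
ft_force: [-2.1, -2.7, 2.9]
gripper_width: 0.157
gripper_force: 59.9
```

Call:
carry_out --pt "0 0 0.5 0 0 0" --pt "0 0 0.5 0 0 0" --pt "0 0 0.5 0 0 0"

```text
time: 15.18
ee_pos: [0.4715, 0.1505, 0.1384]
tool_rot: [1.605, 2.7, 0.001]
ft_force: [-3.0, -3.1, 5.5]
gripper_width: 0.156
gripper_force: 60.3
```

Call:
carry_out --pt "0 0 0.5 0 0 0" --pt "0 0 0.5 0 0 0" --pt "0 0 0.5 0 0 0"

```text
time: 15.43
ee_pos: [0.4715, 0.1505, 0.1381]
tool_rot: [1.605, 2.7, 0.002]
ft_force: [-3.7, -2.7, 6.4]
gripper_width: 0.156
gripper_force: 60.5
```

Call:
carry_out --pt "0 0 0.4 0 0 0" --pt "0 0 0.4 0 0 0" --pt "0 0 0.4 0 0 0"

```text
time: 15.68
ee_pos: [0.4716, 0.1505, 0.138]
tool_rot: [1.605, 2.7, 0.002]
ft_force: [-3.9, -2.7, 7.9]
gripper_width: 0.157
gripper_force: 60.7
```

Call:
carry_out --pt "0 0 0.4 0 0 0" --pt "0 0 0.4 0 0 0" --pt "0 0 0.4 0 0 0"

```text
time: 15.93
ee_pos: [0.4716, 0.1505, 0.1378]
tool_rot: [1.605, 2.7, 0.002]
ft_force: [-4.0, -3.3, 9.0]
gripper_width: 0.155
gripper_force: 60.9
```

```bash
python3 -c "
from h import *
for i in range(3):
    get_image('scene'); s=observe(); print(np.round(s['ft_force'],1),np.round(s['wrist_torque'],2),np.round(s['ee_pos'],4))"
```

```text
[-3.5 -2.9  9.4] [-0.93  1.33 -0.05] [0.4716 0.1505 0.1378]
[-3.9 -3.5  8.9] [-0.94  1.27  0.04] [0.4716 0.1505 0.1378]
[-3.3 -4.2  9.3] [-0.94  1.28 -0.  ] [0.4716 0.1505 0.1378]
```

Call:
carry_out --pt "0 0 0.5 0 0 0" --pt "0 0 0.5 0 0 0" --pt "0 0 0.5 0 0 0"

```text
time: 16.33
ee_pos: [0.4716, 0.1505, 0.1375]
tool_rot: [1.605, 2.7, 0.002]
ft_force: [-4.5, -2.6, 9.8]
gripper_width: 0.16
gripper_force: 61.0
```

Call:
carry_out --pt "0 0 0.5 0 0 0" --pt "0 0 0.5 0 0 0" --pt "0 0 0.5 0 0 0"

```text
time: 16.58
ee_pos: [0.4717, 0.1505, 0.1373]
tool_rot: [1.605, 2.7, 0.003]
ft_force: [-4.8, -3.2, 12.4]
gripper_width: 0.153
gripper_force: 61.3
```

Call:
carry_out --pt "0 0 -0.8 0 0 0" --pt "0 0 -1.6 0 0 0" --pt "0 0 -2.4 0 0 0" --pt "0 0 -2.4 0 0 0"

```text
time: 16.92
ee_pos: [0.4715, 0.1504, 0.1385]
tool_rot: [1.605, 2.7, 0.001]
ft_force: [-3.7, -3.2, 6.9]
gripper_width: 0.157
gripper_force: 60.2
```

Call:
carry_out --pt "0 0 -0.8 0 0 0" --pt "0 0 -1.6 0 0 0" --pt "0 0 -1.6 0 0 0" --pt "0 0 -1.6 0 0 0"

```text
time: 17.25
ee_pos: [0.4713, 0.1503, 0.139]
tool_rot: [-1.605, -2.7, 0.0]
ft_force: [-0.5, -1.7, -1.0]
gripper_width: 0.156
gripper_force: 59.2
```

Call:
carry_out --pt "0 0 0 0 0 0" --pt "0 0 0 0 0 0" --pt "0 0 0 0 0 0" --pt "0 0 0 0 0 0" --pt "0 0 0 0 0 0" --pt "0 0 0 0 0 0" --claw 0.6

```text
time: 17.75
ee_pos: [0.4715, 0.1504, 0.1397]
tool_rot: [1.605, 2.7, 0.001]
ft_force: [0.2, 0.5, -0.7]
gripper_width: 0.598
gripper_force: 0.0
```

Call:
carry_out --pt "0 0 -10 0 0 0" --pt "0 0 -25 0 0 0" --pt "0 0 -50 0 0 0" --pt "0 0 -80 0 0 0" --pt "0 0 -110 0 0 0" --pt "0 0 -140 0 0 0" --pt "0 0 -150 0 0 0" --pt "0 0 -150 0 0 0" --pt "0 0 -150 0 0 0"

```text
time: 18.5
ee_pos: [0.4716, 0.1503, 0.2904]
tool_rot: [1.605, 2.699, 0.003]
ft_force: [0.5, 0.5, -1.6]
gripper_width: 0.598
gripper_force: 0.0
```

Run:
```python
from h import *
out=np.zeros((600,800,3),np.uint8)
for k,(n,x,y) in enumerate((('scene',270,130),('side',130,145),('wrist',180,110))):
    d=get_image(n); np.savez('e_%s.npz'%n,**{q:d[q] for q in('image','mtx','R','t')})
    c=cv2.resize(d['image'][y:y+90,x:x+120][:,:,::-1],(400,300),interpolation=cv2.INTER_CUBIC)
    out[k//2*300:k//2*300+300,k%2*400:k%2*400+400]=c
    if n!='wrist':
        for z in(.09,.097,.102,.132,.178): print(n,z,((proj(d,[.4712,.1503,z])-[x,y])*400/120).round(0))
cv2.imwrite('pics/e.png',np.clip(out*1.4,0,255).astype(np.uint8))
move([.4,.2,.3],28.5)
```

```text
scene 0.09 [176. 175.]
scene 0.097 [177. 168.]
scene 0.102 [178. 163.]
scene 0.132 [182. 130.]
scene 0.178 [189.  77.]
side 0.09 [174. 173.]
side 0.097 [172. 165.]
side 0.102 [172. 159.]
side 0.132 [167. 124.]
side 0.178 [159.  67.]
now [0.4704 0.1499 0.288 ] yaw 28.54 tilt 0.18 q6 1.38 F [ 0.1 -0.5 -0.7]
row [ 77.6 -38.  -11.8] [-0.2 -0.   0. ]
```

View pics/e.png

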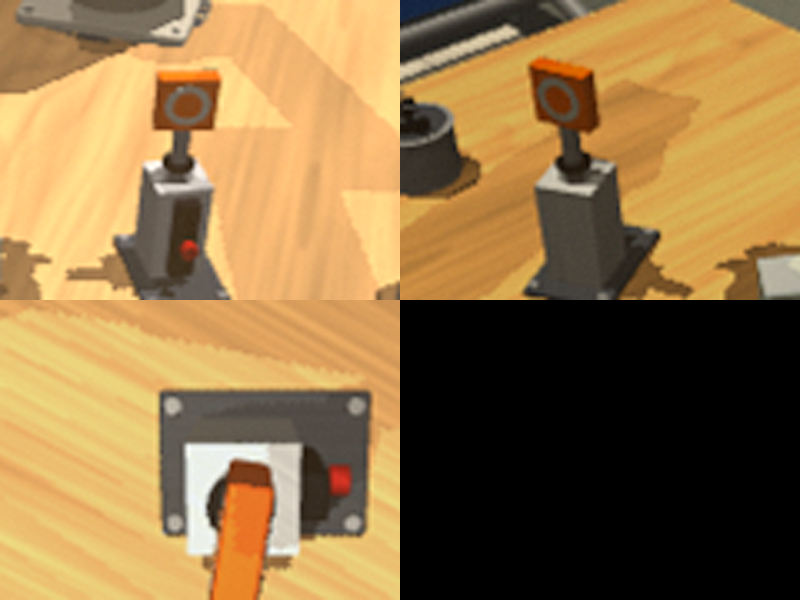

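The views show the post seated with its collar just above the mouth and the plate facing the knob, though the plate seems turned a few degrees. I'll measure it.

Run:
```python
from h import *
d=dict(np.load('e_wrist.npz')); im=d['image'].astype(int)
m=(im[...,0]-im[...,2]>90)&(im[...,0]>1.7*im[...,1]); m[:,:225]=0;m[:,275:]=0;m[:150]=0;m[240:]=0
ys,xs=np.nonzero(m); print(ys.min(),ys.max(),(d['mtx']).round(1).tolist(),[((xs[ys==r]).min(),xs[ys==r].max()+1) for r in range(ys.min(),ys.max()+1,4)])
for lo,hi in((170,210),(165,200)):
  L=np.array([onz(d,(xs[ys==r].min(),r+.5),.178) for r in range(lo,min(hi,ys.max()-2))]);Rr=np.array([onz(d,(xs[ys==r].max()+1,r+.5),.178) for r in range(lo,min(hi,ys.max()-2))])
  for P in(L,Rr): f=np.polyfit(P[:,1],P[:,0],1); v=np.array([f[0],1]); print('normal yaw',np.degrees(np.arctan2(v[1],v[0]))-90)
print('width',1e3*np.linalg.norm((L-Rr),axis=1).mean(),'centre',((L+Rr)/2).mean(0))
```

```text
165 210 [[268.4, 0.0, 252.1], [0.0, 268.4, 189.9], [0.0, 0.0, 1.0]] [(np.int64(249), np.int64(255)), (np.int64(248), np.int64(262)), (np.int64(247), np.int64(261)), (np.int64(247), np.int64(260)), (np.int64(246), np.int64(260)), (np.int64(246), np.int64(259)), (np.int64(245), np.int64(259)), (np.int64(244), np.int64(258)), (np.int64(244), np.int64(258)), (np.int64(243), np.int64(257)), (np.int64(242), np.int64(256)), (np.int64(246), np.int64(255))]
normal yaw 19.359399491701552
normal yaw 20.306604189601273
normal yaw 19.63681196162119
normal yaw 22.130786501124334
width 13.258025630709632 centre [0.46994489 0.15474848 0.178     ]
```

The plate is about 8° off the holder's yaw. I'll regrasp it in place to square it.

Call:
carry_out --pt "0 0 35 0 0 0" --pt "0 0 70 0 0 0" --pt "0 0 100 0 0 0" --pt "0 0 125 0 0 0" --pt "0 0 140 0 0 0" --pt "0 0 149 0 0 0" --pt "0 0 149 0 0 0" --pt "0 0 149 0 0 0" --pt "0 0 149 0 0 0"

```text
time: 19.4
ee_pos: [0.472, 0.1505, 0.1414]
tool_rot: [1.605, 2.7, 0.002]
ft_force: [-0.6, -0.2, -0.4]
gripper_width: 0.602
gripper_force: 0.0
```

Call:
carry_out --pt "0 0 0 0 0 0" --pt "0 0 0 0 0 0" --pt "0 0 0 0 0 0" --pt "0 0 0 0 0 0" --pt "0 0 0 0 0 0" --pt "0 0 0 0 0 0" --pt "0 0 0 0 0 0" --pt "0 0 0 0 0 0" --pt "0 0 0 0 0 0" --pt "0 0 0 0 0 0" --claw 0

```text
time: 20.23
ee_pos: [0.4708, 0.1501, 0.141]
tool_rot: [-1.605, -2.7, 0.001]
ft_force: [-2.9, -0.6, 6.1]
gripper_width: 0.157
gripper_force: 58.8
```

Run:
```python
from h import *
move([.4713,.1503,.139],28.5); print(observe()['wrist_torque'].round(2))
d=get_image('wrist'); np.savez('w4.npz',**{q:d[q] for q in('image','mtx','R','t')})
cv2.imwrite('pics/w4.png',np.clip(1.5*cv2.resize(d['image'][120:270,150:350][:,:,::-1],(800,600),interpolation=cv2.INTER_CUBIC).astype(float),0,255).astype(np.uint8))
```

```text
now [0.4708 0.1501 0.141 ] yaw 28.54 tilt 0.03 q6 1.38 F [-2.9 -0.6  6.1]
row [-0.   0.5  2. ] [-0. -0.  0.]
[-0.35  1.   -0.  ]
```

View pics/w4.png

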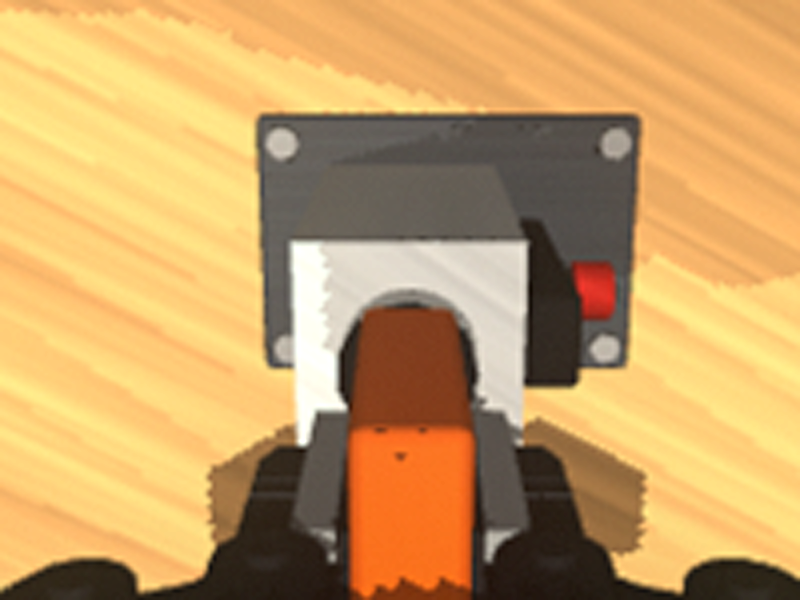

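The plate squares up in the grip (edges vertical at x 350–470). The turn must have come on release, so I'll unload the arm and open in small steps.

Call:
carry_out --pt "0 0.5 -1.5 0 0 0" --pt "0 0.5 -2 0 0 0" --pt "0 0.5 -2 0 0 0" --pt "0 0.5 -2 0 0 0"

```text
time: 20.62
ee_pos: [0.4709, 0.1501, 0.1419]
tool_rot: [-1.605, -2.699, 0.003]
ft_force: [-2.7, -1.5, -1.1]
gripper_width: 0.157
gripper_force: 58.5
```

```bash
python3 -c "
from h import *
move([.4713,.1503,.139],28.5); print(observe()['wrist_torque'].round(2))"
```

```text
now [0.4709 0.1501 0.1419] yaw 28.54 tilt 0.12 q6 1.38 F [-2.7 -1.5 -1.1]
row [0.  0.4 2.9] [-0.1 -0.   0. ]
[-0.46  0.88 -0.04]
```

Call:
carry_out --pt "0 -1 0 0 0 0" --pt "0 -1.5 0 0 0 0" --pt "0 -1.5 0 0 0 0" --pt "0 -1.5 0 0 0 0"

```text
time: 20.95
ee_pos: [0.4705, 0.1498, 0.1422]
tool_rot: [-1.605, -2.7, -0.0]
ft_force: [-1.3, -0.8, -5.4]
gripper_width: 0.158
gripper_force: 58.3
```

Call:
carry_out --pt "0 0 0 0 0 0" --pt "0 0 0 0 0 0" --pt "0 0 0 0 0 0" --pt "0 0 0 0 0 0" --claw 0.2

```text
time: 21.28
ee_pos: [0.4712, 0.15, 0.1432]
tool_rot: [1.605, 2.699, 0.003]
ft_force: [0.7, -1.2, 0.1]
gripper_width: 0.203
gripper_force: 0.0
```

Call:
carry_out --pt "0 0 0 0 0 0" --pt "0 0 0 0 0 0" --pt "0 0 0 0 0 0" --pt "0 0 0 0 0 0" --claw 0.26

```text
time: 21.62
ee_pos: [0.4705, 0.1498, 0.1426]
tool_rot: [1.605, 2.7, 0.0]
ft_force: [0.3, -0.7, -0.1]
gripper_width: 0.26
gripper_force: 0.0
```

```bash
cat > yaw.py <<'E'
from h import *
move([.4713,.1503,.139],28.5)
d=get_image('wrist'); np.savez('w5.npz',**{q:d[q] for q in('image','mtx','R','t')})
im=d['image'].astype(int)
m=(im[...,0]-im[...,2]>90)&(im[...,0]>1.7*im[...,1])&(im[...,0]>150)
m[:,:215]=0;m[:,290:]=0;m[:150]=0;m[270:]=0
n,l,st,ce=cv2.connectedComponentsWithStats(m.astype(np.uint8)); k=1+st[1:,4].argmax(); ys,xs=np.nonzero(l==k); print(st[k])
rr=range(ys.min()+5,ys.max()-4)
for g in(lambda v:v.min(),lambda v:v.max()+1):
    P=np.array([onz(d,(g(xs[ys==r]),r+.5),.179) for r in rr]); f=np.polyfit(P[:,1],P[:,0],1); print('yaw',-np.degrees(np.arctan(f[0])).round(1),'res',(1e3*np.std(P[:,0]-np.polyval(f,P[:,1]))).round(2))
E
python3 yaw.py
```

```text
now [0.4705 0.1498 0.1426] yaw 28.54 tilt 0.02 q6 1.38 F [ 0.3 -0.7 -0.1]
row [0.1 0.9 3.6] [0. 0. 0.]
[ 237  227   28   41 1076]
yaw 27.7 res 0.0
yaw 29.3 res 0.0
```

Call:
carry_out --pt "0 0 0 0 0 0" --pt "0 0 0 0 0 0" --pt "0 0 -4 0 0 0" --pt "0 0 -12 0 0 0" --pt "0 0 -25 0 0 0" --pt "0 0 -45 0 0 0" --pt "0 0 -75 0 0 0" --pt "0 0 -110 0 0 0" --pt "0 0 -140 0 0 0" --pt "0 0 -150 0 0 0" --pt "0 0 -150 0 0 0" --pt "0 0 -150 0 0 0" --claw 0.45

```text
time: 22.67
ee_pos: [0.4707, 0.1498, 0.2933]
tool_rot: [1.605, 2.699, 0.002]
ft_force: [0.6, 0.1, -1.0]
gripper_width: 0.448
gripper_force: 0.0
```

```bash
python3 yaw.py
python3 - <<'E'
from h import *
for n in('scene','side'):
    d=get_image(n); o=np.load('e_%s.npz'%n)['image'].astype(int)
    def cen(im,dy=0):
        im=im.astype(int); x,y=((315,145) if n=='scene' else (160,150)); s=im[y:y+30,x:x+45]
        m=(s[...,0]-s[...,2]>60)&(s[...,0]>2*s[...,1]); a,b=np.nonzero(m); return len(a),(b.mean()+x).round(2),(a.mean()+y).round(2)
    print(n,cen(o),cen(d['image']))
E
```

```text
now [0.4707 0.1498 0.2933] yaw 28.54 tilt 0.12 q6 1.38 F [ 0.6  0.1 -1. ]
row [  0.2   0.4 154.3] [0.1 0.  0. ]
[245 164  13  44 346]
yaw 28.1 res 0.0
yaw 30.1 res 0.41
scene (38, np.float64(326.61), np.float64(156.11)) (21, np.float64(330.29), np.float64(155.24))
side (148, np.float64(177.68), np.float64(170.02)) (148, np.float64(177.57), np.float64(169.95))
```

```bash
python3 -c "
from h import *
print(job_done())"
```

```text
the job is handed in; nothing more can be done
None
```

The orange post is in the holder and released, with its plate within about 1° of the knob's direction. I felt the plunger pass and snap into the groove, then pressed to about 13–14 N on the seat, roughly where it should reach full give. The job is handed in, but no verdict came back.

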